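# Fill the optical-post carrier and lift it level out of its nest

## Task

Two long optical posts stand on the table beside two shorter ones: put each long post end-down, all the way, into one of the two empty bores of the post carrier while the carrier sits in its nest, and let go of it. Then take the full carrier by its handle, lift it straight up about 12 cm out of the nest and keep it level and still in the air over the nest, so that a colleague can take it over: finish while still holding it. Leave the short posts and the other things on the table where they are.

Things in the scene. Friction and masses are not known exactly. Their poses are not given: they have to be found in the camera images.
- carrier: Post carrier: loose grey block 78 x 178 x 40 mm (x, y, z) with four blind bores 15 mm wide, 34 mm deep, at x = +-24, y = +-72 mm (mouths chamfered 2 mm) and an aluminium handle along y over the middle. About 0.4 kg empty; 2 mm play in the nest. Origin: centre of its underside (6 mm above the table in the nest). Bores (+24, +72) and (-24, -72) hold a long post each; the others are empty.
- handle (a point): Centre of the handle's straight grip bar, 95 mm above the carrier's underside (bar 14 mm thick along the carrier's x, 16 mm tall; two uprights leave 60 mm between them along the carrier's y, 47 mm free below the bar, top 103 mm above the underside). Axes as the carrier.
- bore_1 (a point): Centre of the floor of the first empty bore (carrier x = -24 mm, y = +72 mm), 6 mm above the carrier's underside; the mouth is 34 mm above this point. A seated post's foot centre lies here and its top stands 41 mm out of the block.
- bore_2 (a point): Centre of the floor of the second empty bore (carrier x = +24 mm, y = -72 mm), otherwise as bore_1.
- nest: Aluminium locating nest fixed to the table: floor plate 6 mm thick with a rim that stands 14 mm above the table (outside 98 x 198 mm) and a screwed ear at each end along y; the carrier sits inside the rim. Origin: centre of the underside, on the table; axes as the carrier. Behind it, from about x = 0.6 on, stands a 110 mm tall controller box.
- long_post_1: Long optical post, plain round metal rod of 12.7 mm diameter and 75 mm length (about 0.07 kg), standing on end on the table. Origin: centre of its foot; z along the post.
- long_post_2: The other long optical post, the same: 12.7 mm diameter, 75 mm long, standing on end; origin at the centre of its foot.
- stored_post_1: Long post already in the carrier's bore at x = +24, y = +72 mm; 12.7 x 75 mm; origin at the centre of its foot.
- stored_post_2: Long post already in the carrier's bore at x = -24, y = -72 mm; 12.7 x 75 mm; origin at the centre of its foot.
- short_post_1: Short optical post, 12.7 mm diameter, 50 mm long, standing on end near the long ones; stays where it is. Origin at the centre of its foot.
- short_post_2: Short optical post, 12.7 mm diameter, 38 mm long, standing on end; stays where it is. Origin at the centre of its foot.
- holder: Bystander: black post holder with a thumb screw, 32 x 43 x 52 mm. Origin: centre of its underside.
- mount: Bystander: black mirror mount, 40 x 46 x 46 mm. Origin: centre of its underside.
- fork: Bystander: black slotted clamping fork lying flat, 25 x 70 x 10 mm. Origin: centre of its underside.
- tin: Bystander: round shim tin, 60 mm across, 24 mm tall. Origin: centre of its underside.
- lens: Bystander: lens in a black ring lying flat, 31 mm across, 9 mm tall. Origin: centre of its underside.

How it is judged:
By the outcome, as a careful person would: the job done as asked, in the order asked, and still so for the second after the job is handed in, while the arm keeps its last pose, push and grip.
It also fails if it takes over 67 s, if anything falls off the work surface, if the arm or the gripper's body presses on something with over 40 N, if the wrist force passes 120 N, or if a joint passes its speed limit or range.

## Robot

A 7-joint arm with a two-finger parallel gripper is mounted at the origin on a cart in front of the work surface, level with it; the furniture and walls round the work are solid. World frame = base frame: x ahead of the robot, y to its left, z up, the work surface at z = 0. Lengths are in m, angles in rad, forces in N, time in s.
With the tool pointing down it reaches from about 0.35 to 0.9 m from the base axis. Payload 19.9 kg.
Tool frame: the origin (TCP) lies between the finger pads, 19 mm behind the fingertips; this is the grasp point; z points along the fingers, y is the line along which they close (so a half turn about z gives the same grasp; the last joint's range is limited). The gripper opens to 85 mm and grips with 20 to 120 N. Pads are 22 mm wide; open, the fingers measure 114 mm over their backs; the gripper's body (76 mm by 85 mm) begins 54 mm behind the grasp point. The pads swing forward as they close: fully open they stand 13 mm farther back than shut.
Start: joints at [1.284, 0.417, -0.01, 1.614, 0.005, 1.111, -0.053], TCP at [0.151, -0.606, 0.25] pointing down, gripper open.
Joint ranges: [-2.81, 2.81], [-0.39, 2.02], [-1.27, 1.25], [0.06, 2.57], [-1.19, 4.33], [0.19, 2], [-2.82, 2.82]. Speed limits (rad/s): [1.89, 1.89, 2.39, 2.39, 3.01, 3.01, 3.01].

## Interface

Orientations are given as a unit quaternion [w, x, y, z].
In Python, from rig import arm gives the robot as it stands. The module is installed in compiled form; this text tells all that it offers. Calls block until the motion is done:
- arm.move_ptp(position, orientation): joint-space move of the TCP to a pose.
- arm.servo_line(position, rotation=None, velocity=0.15, f_stop=None): straight line of the TCP; rotation=None keeps the orientation; velocity is the mean speed in m/s. With f_stop (N) it stops when the force on the tool has changed by that much, and returns True; else False.
- arm.movej(angles): joint-space move.
- arm.open() and arm.grasp(grip_force=None): open the fingers fully, or close them until they stop; grip_force is the grip in N (None keeps the last).
- arm.sleep(seconds).
- arm.solve_ik(position, orientation): joint angles nearest the present ones, or None.
- arm.read_state(): the state.
- arm.camera(name): name is "side" or "top" or "wrist"; returns a dict with "color" (384x512x3 uint8, red, green, blue), "range_z" (384x512 float32, m along the optical axis (not along the pixel's ray), 0 where there is no reading), "vertical_fov" (degrees; the focal length in pixels is half the picture's height over the tangent of half this angle, whatever the lens; pixels are square), "cx", "cy" (the principal point, pixels), "cam_to_world" (4x4, takes a point from camera to world coordinates); the wrist camera has in their place "hand_eye" (4x4, takes a point from camera to tool coordinates, whose origin is the TCP and whose axes are the flange's). Camera axes: x right, y up, looking along -z (the intrinsics and any distortion apply to the point x, -y, -z); pixel columns grow to the right and rows downward; lengths in m; the calibration is good to about 2 mm. A picture is of the moment at which its call begins: read the wrist's pose just before it.
A pose or a line that the arm cannot do raises arm.IKError and nothing moves.
- arm.close_job(): hands the job in; it is judged then, once.
The state is a dict: "time": time; "joints": joint angles; "qd": joint speeds; "joint_efforts": joint torques, N m; "eef_pos": TCP position; "tcp_rot": TCP orientation; "wrist_force": force on the tool from outside, world axes, zero at the start; "torque": the same for the moment, N m; "finger_gap": finger opening in m; "gripper_force": force on a finger pad.
Only numpy, scipy, OpenCV 4.12 (cv2) and the standard library are available. Lean on these libraries where they do the work, as an engineer would, in place of code of your own. Each camera call takes 0.05 s, during which the arm holds its last target. There are 200 camera calls.

## Working session

There is one attempt and no reset: what is moved stays moved. The work goes in short steps, each a Python script; the robot and the scene stay as the last script left them, time stands still between calls to the robot, and variables do not carry over. Pictures are saved under pics/ and viewed, at most 10 in all, crops included, and the job is handed in when it is done.

```bash
mkdir -p pics
cat > h.py <<'E'
import numpy as np, cv2
from rig import arm
from scipy.spatial.transform import Rotation as R
def cloud(c, T=None):
    d=c["range_z"]; h,w=d.shape; f=h/2/np.tan(np.radians(c["vertical_fov"])/2)
    v,u=np.mgrid[:h,:w]
    P=np.stack([(u-c["cx"])/f*d,-(v-c["cy"])/f*d,-d,np.ones_like(d)],-1)
    T=c["cam_to_world"] if T is None else T
    W=(P@np.asarray(T).T)[...,:3]; W[d==0]=np.nan
    return W
def save(n,c): cv2.imwrite(f"pics/{n}.png",c["color"][...,::-1])
E
python3 - <<'E'
from h import *
import pickle
s=arm.read_state(); print(s)
for n in ("top","side"):
    c=arm.camera(n); save(n,c); pickle.dump(c,open(n+".pkl","wb"))
    print(n,{k:v for k,v in c.items() if k not in("color","range_z")})
E
```

```text
{'time': 0.0, 'joints': array([ 1.28448514,  0.41798888, -0.01030349,  1.61420231,  0.00472271,
        1.11069392, -0.05299946]), 'qd': array([-0.00105629, -0.00183832,  0.00053573, -0.001178  , -0.00049707,
       -0.00015535, -0.000792  ]), 'joint_efforts': array([ 2.02028423e-03, -8.64438629e+01,  6.79736752e-01, -4.34901989e+01,
        1.91250670e-02,  7.49146042e-03,  2.95421160e-05]), 'eef_pos': array([ 0.15138646, -0.60603995,  0.24933913]), 'tcp_rot': array([-6.20416266e-04,  9.92516397e-01,  1.22109779e-01, -1.33598939e-04]), 'wrist_force': array([ 1.17163264, -0.10948458,  0.06335471]), 'torque': array([ 0.01435126, -0.05220482, -0.03423874]), 'gripper_force': 0.0, 'finger_gap': 0.08568491479634628}
top {'vertical_fov': 52.61955980613141, 'cx': 249.0804741911221, 'cy': 198.69180643592307, 'cam_to_world': array([[ 1.24152072e-02,  9.97844499e-01, -6.44377130e-02,
         4.88335365e-01],
       [-9.99922109e-01,  1.24718944e-02,  4.77531479e-04,
        -3.00449454e-02],
       [ 1.28016251e-03,  6.44267652e-02,  9.97921617e-01,
         1.23045630e+00],
       [ 0.00000000e+00,  0.00000000e+00,  0.00000000e+00,
         1.00000000e+00]])}
side {'vertical_fov': 57.247974170831135, 'cx': 262.19550376257644, 'cy': 189.98631702737137, 'cam_to_world': array([[-0.99865559,  0.04377723, -0.02775913,  0.52615785],
       [-0.04666098, -0.52593482,  0.84924397,  0.71797091],
       [ 0.02257806,  0.84939751,  0.52727043,  0.55295833],
       [ 0.        ,  0.        ,  0.        ,  1.        ]])}
```

View pics/top.png

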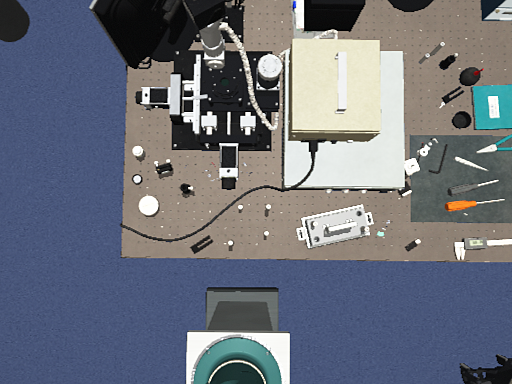

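View pics/side.png

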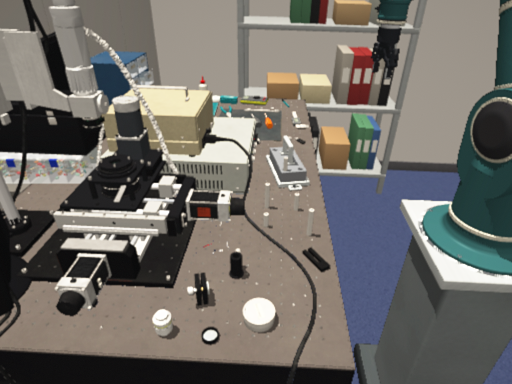

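The top view shows the carrier at about (336,227), rotated a little. Four posts stand at (240,207), (268,209), (266,234) and (230,243), and the controller box is above the carrier. Next I measure heights and positions.

Run:
```python
from h import *
import pickle
c=pickle.load(open("top.pkl","rb")); W=cloud(c)
print("f px",192/np.tan(np.radians(c["vertical_fov"]/2)))
for (u,v) in [(240,207),(268,209),(266,234),(230,243)]:
    p=W[v-7:v+8,u-7:u+8].reshape(-1,3); z=p[:,2]; zt=np.nanmedian(z)
    q=p[z>zt+.02]; print((u,v),"table",zt.round(4),"n",len(q),"max",q.max(0).round(4) if len(q) else None,"med",np.median(q,0).round(4) if len(q) else None, np.median(q[q[:,2]>q[:,2].max()-.012],0).round(4))
r=W[200:255,290:380].reshape(-1,3)
for lo,hi in [(.01,.03),(.035,.06),(.07,.095),(.095,.12)]:
    q=r[(r[:,2]>lo)&(r[:,2]<hi)]
    if len(q)<5: print(lo,len(q)); continue
    rc=cv2.minAreaRect(q[:,:2].astype(np.float32)*1000); print(lo,hi,len(q),np.median(q,0).round(4),q.mean(0).round(4),rc)
cv2.imwrite("pics/topcrop.png",cv2.resize(c["color"][190:260,210:390,::-1],None,fx=4,fy=4,interpolation=cv2.INTER_CUBIC))
```

```text
f px 388.31559454916214
(240, 207) table -0.0007 n 14 max [5.457e-01 2.000e-04 3.970e-02] med [ 0.5411 -0.0044  0.0359] [ 0.5425 -0.003   0.0361]
(268, 209) table -0.0004 n 20 max [ 0.548  -0.0826  0.078 ] med [ 0.5419 -0.0873  0.0725] [ 0.542  -0.0876  0.0739]
(266, 234) table -0.0008 n 17 max [ 0.4671 -0.0782  0.055 ] med [ 0.4611 -0.0834  0.0474] [ 0.4611 -0.086   0.0484]
(230, 243) table -0.0004 n 19 max [0.4392 0.0273 0.0787] med [0.4337 0.0215 0.0732] [0.4335 0.0229 0.0738]
0.01 0.03 429 [ 0.4773 -0.2719  0.0139] [ 0.4835 -0.2832  0.0146] ((485.2467956542969, -301.4705810546875), (97.88324737548828, 227.81126403808594), 13.323052406311035)
0.035 0.06 1271 [ 0.4857 -0.2991  0.0457] [ 0.4853 -0.2996  0.0458] ((485.2406311035156, -302.2918701171875), (78.45279693603516, 179.38247680664062), 13.13487434387207)
0.07 0.095 48 [ 0.483 -0.263  0.084] [ 0.4842 -0.2989  0.0834] ((485.2603454589844, -301.43792724609375), (27.642671585083008, 161.38192749023438), 2.117703676223755)
0.095 0.12 146 [ 0.4852 -0.2991  0.1076] [ 0.4853 -0.3     0.1076] ((485.1048278808594, -300.9075622558594), (14.07864761352539, 82.27297973632812), 13.362606048583984)
```

View pics/topcrop.png

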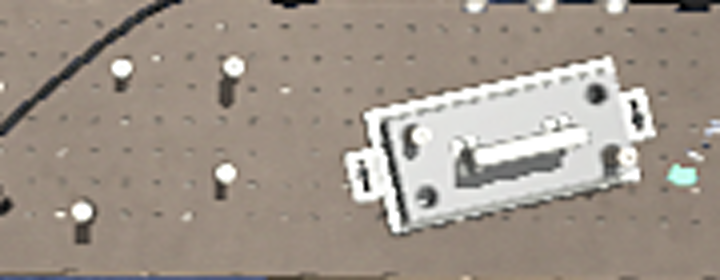

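The tallest pair, at 75 mm, are the long posts: (0.542,-0.087) and (0.434,0.022). Carrier centre is (0.485,-0.301), yaw about 13.2°, and its sizes match (78 x 179 mm, top at 46 mm). I now move the wrist camera over the carrier and the posts to refine this.

Run:
```python
from h import *
import pickle
q=[0,1,0,0]
for n,(x,y) in {"wc":(.455,-.30),"wp1":(.512,-.087),"wp2":(.404,.022)}.items():
    arm.move_ptp([x,y,.33],q); arm.sleep(.3)
    s=arm.read_state(); c=arm.camera("wrist"); save(n,c); pickle.dump((s,c),open(n+".pkl","wb"))
    print(s["time"],s["eef_pos"],s["tcp_rot"],s["wrist_force"])
print({k:v for k,v in c.items() if k not in("color","range_z")})
a=np.hstack([cv2.imread(f"pics/{n}.png") for n in("wc","wp1")]); cv2.imwrite("pics/w.png",cv2.resize(a,(800,300)))
```

```text
2.0083 [ 0.45480529 -0.300363    0.32990457] [-3.66409504e-05  9.99999957e-01 -2.85212162e-04 -6.25089515e-05] [-0.44078965 -0.15460995 -0.45115166]
3.2417 [ 0.5119078  -0.08773966  0.32992353] [ 1.83408609e-05  9.99999813e-01 -6.07391015e-04 -6.85571851e-05] [ 0.47677722  0.17560048 -0.3276299 ]
4.25 [0.404285   0.02166015 0.32980717] [-1.70911548e-04  9.99999882e-01 -3.58958145e-04 -2.78195721e-04] [ 0.20650374 -0.48322712  0.35569368]
{'vertical_fov': 58.82734485403525, 'cx': 252.12401963889025, 'cy': 193.09557289468088, 'hand_eye': array([[-1.24236685e-04,  9.63030899e-01,  2.69390927e-01,
         6.80524953e-02],
       [ 9.99999930e-01,  2.42041425e-05,  3.74650106e-04,
        -6.33018265e-04],
       [ 3.54279252e-04,  2.69390955e-01, -9.63030834e-01,
        -1.24435845e-01],
       [ 0.00000000e+00,  0.00000000e+00,  0.00000000e+00,
         1.00000000e+00]])}
```

View pics/w.png

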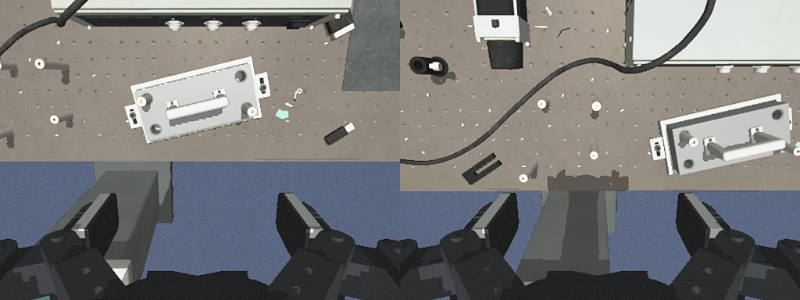

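The wrist view shows the carrier whole in the left half and long post 1 at about (596,106) in the right half. I now compute everything in world coordinates from the wrist data.

```bash
cat >> h.py <<'E'
def wcloud(s,c):
    T=np.eye(4); q=s["tcp_rot"]; T[:3,:3]=R.from_quat([q[1],q[2],q[3],q[0]]).as_matrix(); T[:3,3]=s["eef_pos"]
    return cloud(c,T@c["hand_eye"])
def near(W,x,y,r,lo,hi):
    P=W.reshape(-1,3); P=P[~np.isnan(P[:,0])]
    return P[(np.hypot(P[:,0]-x,P[:,1]-y)<r)&(P[:,2]>lo)&(P[:,2]<hi)]
def disc(W,x,y,lo,hi,r=.02):
    q=near(W,x,y,r,lo,hi)
    if len(q)<5: return len(q)
    (a,b),rad=cv2.minEnclosingCircle((q[:,:2]*1000).astype(np.float32)); return len(q),q.mean(0).round(4),np.round([a,b,rad],1)
def carrier(W,x=.485,y=-.301):
    o=[]
    for lo,hi in((.038,.054),(.099,.12)):
        q=near(W,x,y,.11,lo,hi); o.append((len(q),np.median(q[:,2]).round(4),cv2.minAreaRect((q[:,:2]*1000).astype(np.float32))))
    return o
E
python3 - <<'E'
from h import *
import pickle
c=pickle.load(open("top.pkl","rb")); V={"top":cloud(c)}
for n in("wc","wp1","wp2"): V[n]=wcloud(*pickle.load(open(n+".pkl","rb")))
for n,W in V.items():
    print(n,"table",np.nanmedian(near(W,.46,-.13,.03,-.03,.03)[:,2]))
    print(" L1",disc(W,.542,-.087,.066,.09)," L2",disc(W,.434,.022,.066,.09))
    if n in("top","wc"):
        print(carrier(W)); print(" S1",disc(W,.5183,-.2255,.08,.093),"S2",disc(W,.452,-.3766,.08,.093))
E
```

```text
top table -0.0006678295205836404
 L1 (15, array([ 0.5419, -0.0887,  0.0737]), array([541.9, -88.8,   6.3]))  L2 (14, array([0.4329, 0.0229, 0.0737]), array([433.2,  22.8,   5.6]))
[(1254, np.float64(0.0457), ((518.620849609375, -294.5204772949219), (147.07643127441406, 179.39013671875), 12.839315414428711)), (145, np.float64(0.1076), ((485.10479736328125, -300.9075622558594), (14.078669548034668, 82.27299499511719), 13.362639427185059))]
 S1 0 S2 0
wc table 0.00069777145461139
 L1 (177, array([ 0.5392, -0.0877,  0.0737]), array([539. , -86.2,   7. ]))  L2 0
[(8199, np.float64(0.0467), ((517.7947387695312, -291.58367919921875), (150.1881561279297, 178.2997589111328), 13.036861419677734)), (1186, np.float64(0.1091), ((532.9954833984375, -287.57720947265625), (117.07555389404297, 84.04302978515625), 13.471318244934082))]
 S1 0 S2 (11, array([ 0.4713, -0.3759,  0.0877]), array([ 471.4, -375.8,    3.4]))
wp1 table 0.0005335915950667736
 L1 (113, array([ 0.5397, -0.0862,  0.0746]), array([539.3, -86.1,   6.4]))  L2 (116, array([0.4317, 0.0245, 0.0738]), array([430.5,  24.8,   6.9]))
wp2 table 0.0005823274094218789
 L1 (165, array([ 0.5388, -0.0852,  0.0741]), array([539.4, -85.9,   6.8]))  L2 (114, array([0.4309, 0.0253, 0.0744]), array([430.6,  25.3,   6.4]))
```

Run:
```python
from h import *
import pickle
W=wcloud(*pickle.load(open("wc.pkl","rb")))
W[W[...,0]>.572]=np.nan
print(carrier(W))
a=disc(W,.492,-.2254,.08,.095);b=disc(W,.478,-.377,.08,.095); print(a,b)
d=a[2][:2]-b[2][:2]; print("centre",(a[2][:2]+b[2][:2])/2,"len",np.linalg.norm(d),"yaw",np.degrees(np.arctan2(d[1],d[0])-np.arctan2(72,24)))
# bore holes: pixels well below the top, inside the block
for n,(x,y) in {"b1":(.4454,-.2364),"b2":(.525,-.3656)}.items():
    q=near(W,x,y,.025,.044,.05); g=np.zeros((60,60),np.uint8)
    # hole = gap in the top-surface points
    uv=((q[:,:2]-[x-.03,y-.03])*1000).astype(int); g[uv[:,0],uv[:,1]]=255
    g=cv2.morphologyEx(g,cv2.MORPH_CLOSE,np.ones((3,3)))
    m=cv2.connectedComponentsWithStats(255-g)
    for st,ct in zip(m[2][1:],m[3][1:]):
        if 80<st[4]<500: print(n,st,[x-.03+(ct[1]+.5)/1000,y-.03+(ct[0]+.5)/1000])
```

```text
[(8102, np.float64(0.0466), ((482.7210388183594, -299.630126953125), (78.35320281982422, 178.342041015625), 13.249528884887695)), (1168, np.float64(0.1091), ((482.9777526855469, -299.5611572265625), (14.169055938720703, 84.05492401123047), 13.2665433883667))]
(128, array([ 0.4901, -0.2246,  0.0865]), array([ 489.7, -224.1,    6.5])) (125, array([ 0.4764, -0.3747,  0.0865]), array([ 476.1, -375.1,    6.5]))
centre [ 482.9 -299.6] len 151.61121330561275 yaw 13.288420352682918
b1 [ 24  20  15  16 182] [np.float64(0.4432186813186813), np.float64(-0.2352406593406593)]
b2 [ 24  20  15  15 181] [np.float64(0.5228425414364641), np.float64(-0.36401712707182315)]
```

Wrist measurements agree with each other: carrier (0.4829,-0.2996), yaw 13.27°, and the bores measured directly fall within 0.3 mm of where the carrier pose puts them. Now I pick long post 2 and check it in the hand.

```bash
cat >> h.py <<'E'
Q=[0,1,0,0]
def pick(x,y,n):
    import pickle
    arm.move_ptp([x,y,.15],Q); arm.servo_line([x,y,.063],velocity=.12)
    arm.sleep(.1); arm.grasp(50); s=arm.read_state(); print("gap",s["finger_gap"],s["gripper_force"],s["eef_pos"])
    arm.servo_line([x,y,.20],velocity=.15); arm.sleep(.2)
    s=arm.read_state(); c=arm.camera("wrist"); save(n,c); pickle.dump((s,c),open(n+".pkl","wb"))
    print(s["time"],s["finger_gap"],s["eef_pos"])
    W=wcloud(s,c)-s["eef_pos"]   # tool at Q: world-aligned offsets
    q=W.reshape(-1,3); q=q[~np.isnan(q[:,0])]
    for lo,hi in((-.06,-.045),(-.045,-.03),(-.03,-.02)):
        k=q[(np.hypot(q[:,0],q[:,1])<.02)&(q[:,2]>lo)&(q[:,2]<hi)]
        if len(k)>5: print(lo,len(k),"x max",np.percentile(k[:,0],98).round(4),"y",np.percentile(k[:,1],[1,50,99]).round(4))
E
python3 - <<'E'
from h import *
pick(.4306,.0253,"held1")
E
```

```text
gap 0.010689107622726093 48.66828739643097 [0.43069231 0.02528526 0.06311019]
7.9667 0.010941467183335307 [0.43032727 0.0253523  0.1994145 ]
-0.06 193 x max 0.0065 y [-0.0057  0.0002  0.0064]
-0.045 242 x max 0.0065 y [-0.0054  0.0003  0.0064]
-0.03 189 x max 0.0066 y [-0.005   0.0003  0.006 ]
```

View pics/held1.png

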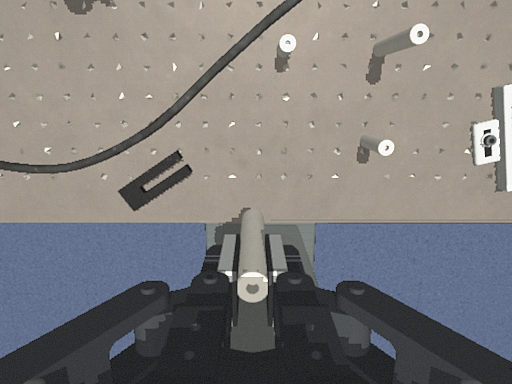

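Post 2 is held upright and centred at about (253,250) in the picture, with offset under 0.4 mm. I now insert it in bore 1.

```bash
cat >> h.py <<'E'
def insert(x,y):
    arm.servo_line([x,y,.2],velocity=.25)
    arm.servo_line([x,y,.118],velocity=.12); arm.sleep(.3)
    print(arm.read_state()["eef_pos"],arm.read_state()["wrist_force"])
    hit=arm.servo_line([x,y,.0745],velocity=.04,f_stop=10)
    s=arm.read_state(); print(hit,s["time"],s["eef_pos"],s["wrist_force"],s["torque"]); return s["eef_pos"][2]
E
python3 - <<'E'
from h import *
insert(.4430,-.2354)
E
```

```text
[ 0.44316618 -0.23548681  0.11839027] [ 0.23005555 -0.36236627 -0.09255661]
True 11.3667 [ 0.44309285 -0.23534073  0.07509182] [-0.9270588   0.04444685 10.14660244] [ 0.05631796  0.32838745 -0.01368288]
```

The post went in smoothly and stopped on the bore floor at z = 0.0751, as expected. I release it and pick long post 1.

Run:
```python
from h import *
arm.open(); arm.servo_line([.4430,-.2354,.20],velocity=.15)
W=0
pick(.5394,-.0860,"held2")
```

```text
gap 0.011120030035391202 48.66016745567322 [ 0.53946747 -0.08604264  0.06311088]
16.7333 0.011318819124213545 [ 0.53913735 -0.08593888  0.19932649]
-0.06 186 x max 0.0065 y [-0.0057  0.0002  0.0064]
-0.045 244 x max 0.0065 y [-0.0054  0.0003  0.0064]
-0.03 193 x max 0.0065 y [-0.005   0.0008  0.0061]
```

View pics/held2.png

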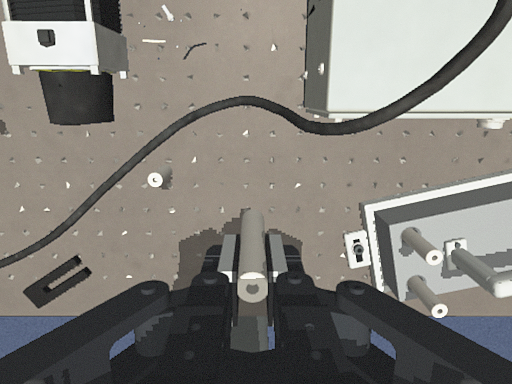

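Post 1 is held the same way, and the seated post stands in the carrier near (428,297). The carrier may have shifted in its play, so I remeasure it before inserting in bore 2.

```bash
cat >> h.py <<'E'
def recarrier():
    s=arm.read_state(); c=arm.camera("wrist"); W=wcloud(s,c); W[W[...,0]>.572]=np.nan
    L={}
    for n,(x,y) in {"s1":(.4898,-.2241),"s2":(.4762,-.3751),"b1":(.4431,-.2351),"b2":(.5228,-.3642)}.items():
        L[n]=disc(W,x,y,.08,.095); print(n,L[n])
    a,b=L["s1"][2][:2],L["s2"][2][:2]; d=a-b; m=(a+b)/2000; th=np.arctan2(d[1],d[0])-np.arctan2(72,24)
    k=carrier(W); print("posts",m,np.degrees(th),"rects",k)
    return m,th,c,W
E
python3 - <<'E'
from h import *
arm.servo_line([.455,-.30,.33],velocity=.25); arm.sleep(.3)
m,th,c,W=recarrier()
b2=m+R.from_euler("z",th).as_matrix()[:2,:2]@[.024,-.072]; print(b2)
if np.hypot(*(b2-[.5228,-.3642]))<.003: insert(b2[0]-.0001,b2[1]-.0003)
E
```

```text
s1 (130, array([ 0.4901, -0.2246,  0.0864]), array([ 489.9, -224.3,    6.3]))
s2 (125, array([ 0.4765, -0.3748,  0.0866]), array([ 476.4, -375.3,    6.5]))
b1 (118, array([ 0.4436, -0.2355,  0.0863]), array([ 443.1, -235.2,    6.4]))
b2 0
posts [ 0.48315 -0.2998 ] 13.326061475268435 rects [(8022, np.float64(0.0467), ((482.8173522949219, -299.6109924316406), (78.16649627685547, 178.46408081054688), 13.262158393859863)), (1169, np.float64(0.1091), ((482.9382629394531, -299.68145751953125), (14.257745742797852, 83.79930114746094), 13.22077751159668))]
[ 0.52309923 -0.36432952]
[ 0.52314303 -0.36474757  0.1184509 ] [ 0.63653927  0.59896772 -1.16566922]
True 21.2917 [ 0.52305556 -0.36458479  0.0750996 ] [-1.8716442   0.25025558  7.51644368] [ 0.13859721  0.33901343 -0.00767593]
```

Both are on the floor (b1 top at 86.3 mm, the same as the stored posts). I release, check from above, then grasp the handle.

Run:
```python
from h import *
arm.open(); x,y,_=arm.read_state()["eef_pos"]; arm.servo_line([x,y,.20],velocity=.15)
arm.servo_line([.455,-.30,.33],velocity=.25); arm.sleep(.3)
m,th,c,W=recarrier(); save("full",c)
from pickle import dump; dump((m,th),open("m.pkl","wb"))
for psi in (th+np.pi/2,th-np.pi/2):
    q=[0,np.cos(psi/2),np.sin(psi/2),0]
    print(psi,[arm.solve_ik([.483,-.2997,z],q) for z in(.101,.223)])
print(arm.read_state()["time"],arm.read_state()["joints"])
```

```text
s1 (128, array([ 0.4901, -0.2245,  0.0865]), array([ 490. , -224.1,    6.4]))
s2 (126, array([ 0.4763, -0.3748,  0.0865]), array([ 476.2, -375.1,    6.4]))
b1 (122, array([ 0.4436, -0.2355,  0.0864]), array([ 442.9, -235.1,    6.5]))
b2 (130, array([ 0.5227, -0.3639,  0.0868]), array([ 522.8, -364.1,    6.4]))
posts [ 0.4831 -0.2996] 13.213151500973973 rects [(7997, np.float64(0.0466), ((482.73089599609375, -299.62841796875), (78.26988983154297, 178.30023193359375), 13.257234573364258)), (1180, np.float64(0.109), ((482.93017578125, -299.632080078125), (14.169479370117188, 83.73860931396484), 13.324112892150879))]
1.8014093250517231 [array([ 0.85394535,  0.54459545, -0.4511487 ,  1.86009097,  0.31774856,
        0.80810413,  0.46828249]), array([ 0.88967776,  0.38371288, -0.4869248 ,  1.77229075,  0.20504192,
        1.03591127,  0.55830043])]
-1.34018332853807 [array([ 0.55370452,  0.50406922, -0.0663927 ,  1.87070144,  0.04612869,
        0.76828608, -2.44861276]), array([ 0.57100621,  0.34628742, -0.08631154,  1.78332817,  0.0344832 ,
        1.01343301, -2.43942978])]
24.1333 [ 0.7420406   0.21877805 -0.25325229  1.70601319  0.0573019   1.22705505
 -1.09570976]
```

View pics/full.png

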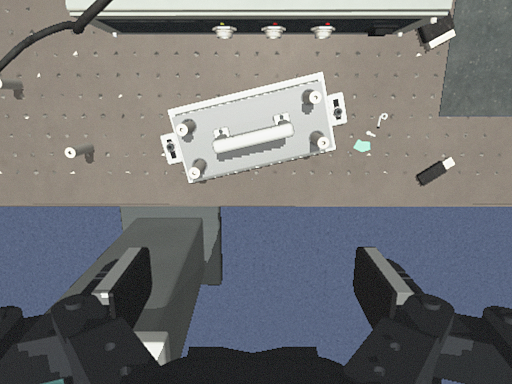

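All four posts stand in the bores at 86.5 mm, at (183,129), (195,173), (323,143) and (315,97). Now I take the handle.

Run:
```python
from h import *
from pickle import dump
psi=np.radians(13.27)+np.pi/2; q=[0,np.cos(psi/2),np.sin(psi/2),0]; x,y=.4829,-.2996
arm.move_ptp([x,y,.20],q); arm.servo_line([x,y,.101],velocity=.1); arm.sleep(.1)
arm.grasp(100); s=arm.read_state(); print("gap",s["finger_gap"],s["gripper_force"],s["eef_pos"],s["wrist_force"])
arm.servo_line([x,y,.130],velocity=.05); s=arm.read_state(); print(s["finger_gap"],s["eef_pos"],s["wrist_force"],s["torque"])
arm.servo_line([x,y,.2215],velocity=.06); arm.sleep(1)
s=arm.read_state(); print(s["time"],s["finger_gap"],s["eef_pos"],s["tcp_rot"],s["wrist_force"],s["torque"])
c=arm.camera("side"); save("lift",c)
t=arm.camera("top"); W=cloud(t)
k=near(W,x,y,.11,.15,.18); k=k[k[:,0]<.575]; A=np.c_[k[:,:2]-[x,y],np.ones(len(k))]; print("plane",len(k),np.linalg.lstsq(A,k[:,2],rcond=None)[0])
cv2.imwrite("pics/liftc.png",cv2.resize(c["color"][70:230,200:360,::-1],None,fx=3.5,fy=3.5))
```

```text
gap 0.012139596303212255 98.32148551940918 [ 0.48328304 -0.29952825  0.10120579] [2.59100356 0.38222043 1.70201661]
0.01231597447280887 [ 0.48271996 -0.29960019  0.12985573] [-0.54182083  0.29451809 -7.58803501] [-0.0100378   0.04502694  0.02964519]
30.95 0.012134090360322876 [ 0.48289207 -0.2996229   0.22151575] [ 2.92138775e-06  6.20676342e-01  7.84066884e-01 -1.67382789e-05] [-0.3465922  -1.03382844 -7.30074372] [0.02536914 0.01982676 0.04794386]
plane 870 [ 0.00375182 -0.01572379  0.16645688]
```

View pics/liftc.png

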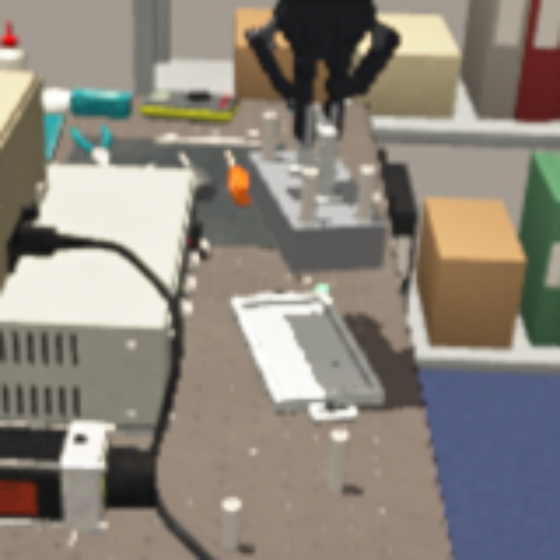

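The carrier hangs level (under 1° tilt), 12.1 cm up over the empty nest, with all four posts in it. The short posts still stand. I hand in.

```bash
python3 -c "
from rig import arm
print(arm.close_job())"
```

```text
the job is handed in; nothing more can be done
None
```

Both long posts are fully seated in the carrier's empty bores. The full carrier is held level by its handle about 12 cm above the nest, and the job was handed in at about 31 s of the 67 s limit.

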